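# Pull the fume extractor's filter for inspection

### The job

The solder-fume extractor's filter is due for inspection. Switch the extractor off at its red rocker, then swing its blue hood fully back so that it stays open, draw the filter cassette straight up out of its slot by the orange tab and hold it up over the white tray, upright and still, about a hand's breadth above it, with a broad face turned squarely to the front edge of the bench. Finish while holding it there: do not put it down or let go, leave the extractor switched off with its hood open, and do not shift the tray or the things round about.

Things in the scene. Friction and masses are not known exactly. Their poses are not given: they have to be found in the camera images.
- extractor: White bench-top fume extractor, fixed on the mat, 144 x 186 mm in plan, its flat deck 100 mm above its underside, slatted intake in front. Origin: centre of its underside; x points to its rear (away from the robot, up to 0.3 rad off), y to its left, z up. Blue hood on the left part of the deck, over the filter slot; red rocker switch on the strip right of the hood.
- hood (a joint): Angle of the blue hood (128 mm wide, 106 mm long, its top 137 mm above the extractor's underside when shut): 0 shut, 1.85 rad fully back against its stop; it may start slightly ajar. Its hinge is stiff (about 2 N at the bar) and it stays at whatever angle it is left.
- hood_bar (a point): Middle of the round steel bar of the hood's pull: 10 mm thick, 72 mm along the extractor's y between two legs, its centre 34 mm in front of the hood, 28 mm in front of the case; shut, 116 mm above the extractor's underside, nothing beneath. It swings up and back on a 140 mm circle about the hinge line; the fingers can stay pointing down and let the bar turn between them.
- hood_hinge (a point): Point on the hood's hinge line, which runs along the extractor's y, 112 mm above the extractor's underside, 140 mm behind the bar (when shut) and 80 mm behind the filter's tab. The point's axes are those of the extractor. Fixed.
- power_rocker (a joint): Angle of the red rocker: about -0.2 rad = on (rear half, with a white dash, pressed down), +0.21 rad = off (front half, with a white dot, pressed down to its stop). It is off above 0.12 rad; it moves at about 2 N and stays where it is left.
- rocker_off_end (a point): Top of the rocker's front half, 14 mm in front of its pivot line; pressing down here switches off. The rocker is 40 mm (front to rear) x 20 mm; this point lies about 117 mm above the extractor's underside when on and sinks about 6 mm. The hood's side wall is 23 mm to its left.
- filter_cassette: White upright frame 14 x 100 x 84 mm with grey pleats, orange pull tab on the middle of its top edge; about 0.12 kg. Origin: centre of its underside; x is the normal of its broad faces (both alike), y its width, z up to the tab. It stands loose in the slot, about 1.7 mm play each side, underside 16 mm above the extractor's, free when lifted 84 mm.
- cassette_tab (a point): Middle of the orange tab, 98 mm above the cassette's underside. The tab is 12 mm thick (along the cassette's x), 44 mm wide (y), its top 112 mm above the cassette's underside; while the cassette is home it stands 28 mm above the extractor's deck. Hidden by the hood until that is opened.
- white_tray: Shallow white tray lying loose on the mat, about 100 x 150 mm, 13 mm high, its long sides pointing roughly away from the robot. Origin: centre of its underside.
- paste_jar: Bystander: white jar with a black lid, 42 mm thick, 66 mm high. Origin: centre of its underside.
- circuit_board: Bystander: green circuit board, 79 x 93 x 13 mm. Origin: centre of its underside.
- bench_mid (a point): Unmarked fixed point on top of the blue-green mat (4 mm thick, on the bench), on which all these things stand; its x axis is square to the bench's front edge and points away from the robot (world x).
- amber_jar: Bystander: amber jar with a black lid, 42 mm thick, 59 mm high. Origin: centre of its underside.
- loupe: Bystander: black eye loupe, 35 mm across, 34 mm high. Origin: centre of its underside.
- eraser: Bystander: white and blue eraser, 45 x 43 x 14 mm over all. Origin: centre of its underside.

How it is judged:
On the way, in this order (a step that is already met when the one before it is completed fails the run):
1. the extractor is switched off while its hood is still shut (value of joint power_rocker above 0.12 rad and value of joint hood below 0.25 rad), for 0.2 s.
2. the hood is swung back past upright with the filter still home in its slot (value of joint hood above 1.62 rad and z of filter_cassette in the frame of extractor below 0.03 m), for 0.2 s.
3. the filter is drawn up clear of the extractor (z of filter_cassette in the frame of extractor above 0.1 m and contact force between the fingers and filter_cassette above 1 N and contact force between extractor and filter_cassette below 0.1 N), for 0.1 s.
At the end, for the whole second after the job is handed in: The fingers hold the cassette still, touching nothing else: within 5 cm of the tray's centre in plan, underside 6 to 25 cm above the bench, upright within 0.2 rad, faces square to the bench front within 0.25 rad. Rocker off (above 0.12 rad), hood open (above 1.62 rad) (contact force between the fingers and filter_cassette above 1 N and horizontal distance between filter_cassette and white_tray below 0.05 m and height (world z) of filter_cassette between 0.06 and 0.25 m and angle between filter_cassette's own z axis and vertical below 0.2 rad and angle between the x axis of filter_cassette and the x axis of bench_mid, either way round below 0.25 rad and linear speed of filter_cassette below 0.03 m/s and contact force between filter_cassette and white_tray below 0.1 N and contact force between filter_cassette and extractor below 0.1 N and value of joint power_rocker above 0.12 rad and value of joint hood above 1.62 rad); the arm keeps its last pose, push and grip.
It fails at once if the tray is shifted by more than 3 cm (distance of white_tray from where it was at the start of the episode above 0.03 m).
It fails at once if a bystander is shifted by more than 3 cm (distance of any of paste_jar, amber_jar, loupe, circuit_board, eraser from where it was at the start of the episode above 0.03 m).
It also fails if it takes over 61 s, if anything falls off the work surface, if the arm or the gripper's body presses on something with over 40 N, if the wrist force passes 120 N, or if a joint passes its speed limit or range.

### The arm

A 6-joint arm with a two-finger parallel gripper is mounted at the origin on a cart in front of the work surface, level with it; the furniture and walls round the work are solid. World frame = base frame: x ahead of the robot, y to its left, z up, the work surface at z = 0. Lengths are in m, angles in rad, forces in N, time in s.
With the tool pointing down it reaches from about 0.35 to 0.925 m from the base axis. Payload 6.4 kg.
Tool frame: the origin (TCP) lies between the finger pads; the fingertips stand 19 mm ahead of it and the grasp point (between the pads) is the TCP (tip_reach is the z of the fingertips in the tool frame, in m); z points along the fingers, y is the line along which they close (so a half turn about z gives the same grasp; the last joint's range is limited). The gripper opens to 85 mm and grips with 20 to 120 N. Pads are 22 mm wide; open, the fingers measure 114 mm over their backs; the gripper's body (76 mm by 85 mm) begins 54 mm behind the grasp point. The pads swing forward as they close: fully open they stand 13 mm farther back than shut.
Start: joints at [0.942, 0.245, 1.558, -0, 1.339, -0.174], TCP at [0.286, 0.584, 0.25] pointing down, gripper open.
Joint ranges: [-3.13, 3.13], [-1.02, 2.26], [0.13, 2.54], [-0.95, 4.09], [0.21, 2.88], [-2.74, 2.74]. Speed limits (rad/s): [2.57, 2.57, 3.14, 3.14, 3.14, 3.14].

### API

Orientations are given as [roll, pitch, yaw] about the fixed x, y, z axes, in that order (R = Rz(yaw) Ry(pitch) Rx(roll)).
In Python, from plant import * gives the robot as it stands.
- The arm moves only by the shell command python3 -m inch 'ROWS' [FORCE]. ROWS is JSON, a list of rows, each an object with "dr": the turn, a rotation vector about the world's x, y, z in rad, a list of three; "slide": the shift along the world's x, y, z in mm, a list of three; "jaw": the finger opening in mm, from 0 to 85.4. In form: [{"dr": [wx, wy, wz], "slide": [tx, ty, tz], "jaw": jaw}, ...]. A call has exactly 5 rows; each row shifts and turns the commanded pose from where the row before left it; what a row does not reach is not made up. A row lasts 1/10 s, in which the tool goes at most 50 mm and 8.59 degrees, less where a joint would pass 70% of its speed; a pose out of reach is approached as far as the arm can. A call is refused whole if a number of a shift passes 50 or a number of a turn 0.15, either way. A call with a gripper value outside its range is refused whole. The fingers move at their own pace and stop on an object; FORCE is the grip in N (left out, the last holds). Time passes only in rows, so rows that do not move let the fingers close, or fill a call up. It gives the time, the measured TCP pose, the force, the opening and the grip force at its end, in the units of the state.
- observe(): the state, without advancing time (a new reading comes with each control period).
- camera(name): name is "scene" or "top" or "wrist"; returns a dict with "frame" (400x640x3 uint8, blue, green, red), "camera_matrix" (3x3 intrinsics, pixels), "position" and "attitude" of the camera in the world. Camera axes: x right, y down, z forward; pixel columns grow to the right and rows downward; lengths in m; the calibration is good to about 2 mm. A picture is of the moment at which its call begins. There is no depth.
- sign_off(): hands the job in; it is judged then, once.
The state is a dict: "time_s": time; "joint_pos": joint angles; "joint_velocities": joint speeds; "joint_torque": joint torques, N m; "position": TCP position; "tcp_rot": TCP orientation; "force": force on the tool from outside, world axes, zero at the start; "moment": the same for the moment, N m; "grip_width": finger opening in m; "grasp_force": force on a finger pad.
Only numpy, scipy, OpenCV 4.12 (cv2) and the standard library are available. Lean on these libraries where they do the work, as an engineer would, in place of code of your own. Each camera call takes 0.05 s, during which the arm holds its last target. There are 200 camera calls.

## Working session

There is one attempt and no reset: what is moved stays moved. The work goes in short steps, Python scripts to look and compute and a shell command to move; the robot and the scene stay as the last step left them, time stands still between calls to the robot, and variables do not carry over. Pictures are saved under pics/ and viewed, at most 10 in all, crops included, and the job is handed in when it is done.

```bash
mkdir -p pics; ls; cat > h.py <<'E'
from plant import *
import numpy as np, cv2
from scipy.spatial.transform import Rotation as R
def cam(n,f=None):
    c=camera(n)
    if f: cv2.imwrite('pics/'+f,c['frame'])
    return c
def rot(c):
    a=np.array(c['attitude'],float)
    return a if a.shape==(3,3) else R.from_euler('xyz',a).as_matrix() if a.size==3 else R.from_quat(a).as_matrix()
def px2w(c,u,v,z):
    d=rot(c)@np.linalg.inv(np.array(c['camera_matrix']))@np.array([u,v,1.]); p=np.array(c['position'])
    return p+d*(z-p[2])/d[2]
def w2px(c,P):
    q=np.array(c['camera_matrix'])@(rot(c).T@(np.array(P)-np.array(c['position']))); return q[:2]/q[2]
E
python3 - <<'E'
from h import *
import pickle
for n in('top','scene'):
    c=cam(n,n+'1.png'); pickle.dump(c,open(n+'1.pkl','wb')); print(n,c['position'],c['attitude'],c['camera_matrix'])
print(observe())
E
```

```text
pics
top [ 0.36504918 -0.27102409  1.10548754] [-3.04701167  0.0160679  -1.56385929] [[475.48845524   0.         318.25823259]
 [  0.         475.48845524 200.19232899]
 [  0.           0.           1.        ]]
scene [-0.17259158 -0.61303419  0.58692659] [-2.15202732  0.0037861  -1.0414527 ] [[511.04926368   0.         318.17830285]
 [  0.         511.04926368 201.67379576]
 [  0.           0.           1.        ]]
{'time_s': 0.1, 'joint_pos': array([ 9.41911113e-01,  2.45754235e-01,  1.55887875e+00,  6.38488830e-06,
        1.33871041e+00, -1.74107724e-01]), 'joint_velocities': array([ 0.00165089,  0.00050986, -0.00246551,  0.00151695, -0.0018489 ,
        0.00027285]), 'joint_torque': array([-5.63089611e-05, -4.30669427e+01, -3.27129579e+01, -1.85408544e-04,
        2.78064901e-03, -9.53006037e-06]), 'position': array([0.2852411 , 0.58355297, 0.24929128]), 'tcp_rot': array([-3.13986946e+00, -3.09397265e-04,  2.68681342e+00]), 'force': array([-0.0738438 ,  0.39638699, -0.47094583]), 'moment': array([ 0.01016503, -0.00517218,  0.02591005]), 'grasp_force': 0.0, 'grip_width': 0.08562004109888487}
```

View pics/top1.png

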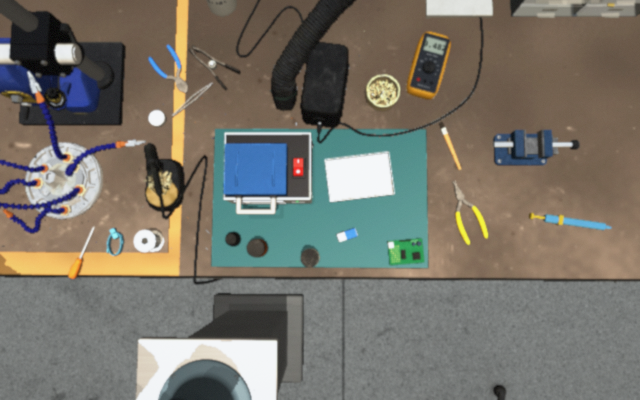

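View pics/scene1.png

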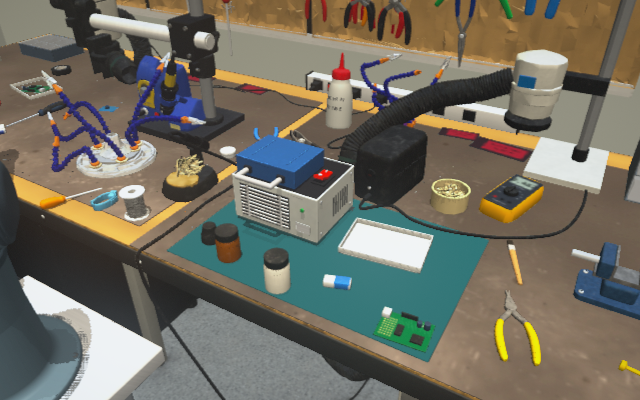

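The top view shows the extractor at about (268,168), its bar at (257,210), the red rocker at (298,167) and the tray at (360,177). I'll zoom in for accuracy.

```bash
python3 - <<'E'
from h import *
a=cv2.imread('pics/top1.png')[120:275,205:405]; b=cv2.imread('pics/scene1.png')[130:250,225:365]
cv2.imwrite('pics/z1.png',cv2.resize(a[:,:],None,fx=3.8,fy=3.8,interpolation=cv2.INTER_CUBIC))
cv2.imwrite('pics/z2.png',cv2.resize(b,None,fx=5,fy=5,interpolation=cv2.INTER_CUBIC))
E
```

```text
(no output)
```

View pics/z1.png

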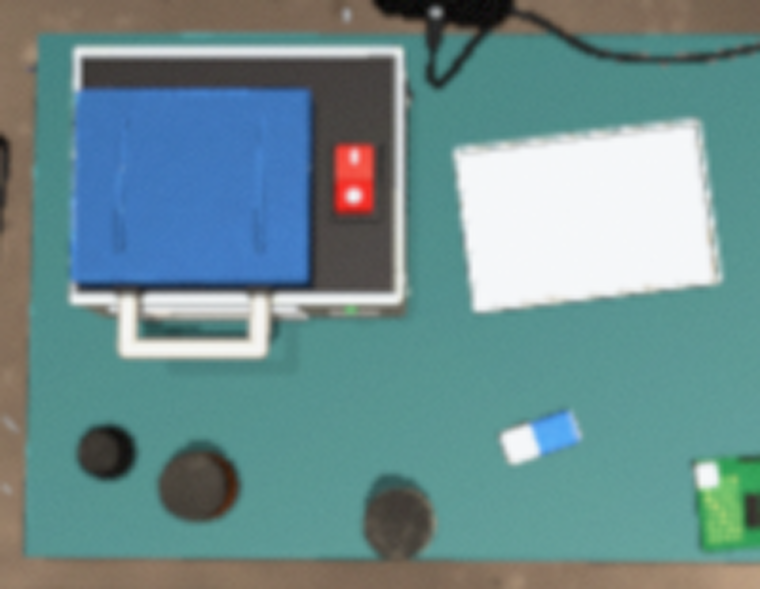

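View pics/z2.png

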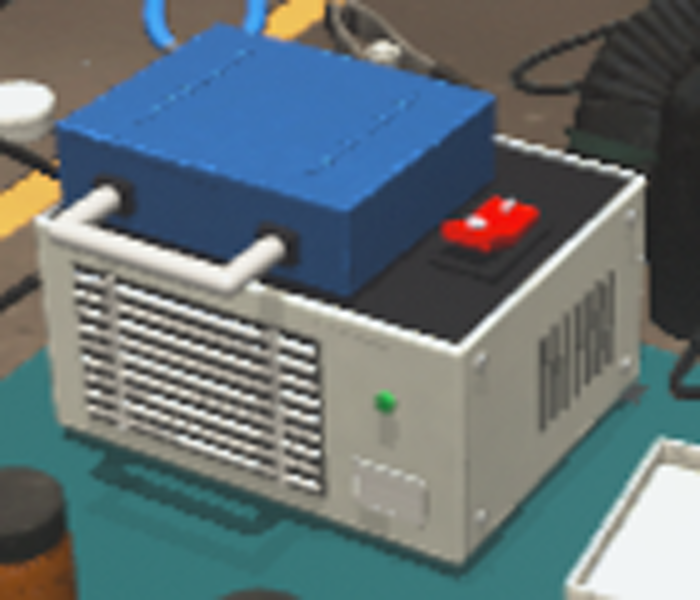

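The zoom shows the deck corners at crop (75,48), (403,48), (403,302) and (70,300). The bar runs from (120,347) to (268,347), the rocker dot is at (353,195), and the tray corners are (455,148), (700,120), (720,282) and (475,312).

```bash
python3 - <<'E'
from h import *
import pickle
c=pickle.load(open('top1.pkl','rb')); s=pickle.load(open('scene1.pkl','rb'))
f=lambda x,y,z:px2w(c,205+x/3.8-.37,120+y/3.8-.37,z)
for n,l,z in [('deck',[(75,48),(403,48),(403,302),(70,300)],.104),('bar',[(120,347),(268,347)],.12),('rock',[(353,195),(353,179)],.119),('hoodtop',[(78,90),(312,90),(310,285),(72,284)],.141),('tray',[(455,148),(700,120),(720,282),(475,312)],.015),('amber/paste/loupe/eraser',[(199,485)],.063),('p',[(398,522)],.07),('l',[(105,452)],.038),('e',[(540,438)],.018)]:
    P=np.array([f(x,y,z) for x,y in l]); print(n,P.round(4).tolist(),P.mean(0).round(4))
g=lambda x,y,z:px2w(s,225+x/5-.4,130+y/5-.4,z)
print('scene deck fr,rr,fl',[g(*p,.104).round(4) for p in [(465,350),(645,178),(38,220)]],'bar',[g(*p,.12).round(4) for p in[(52,225),(228,285)]],'dot',g(477,222,.121).round(4), 'hoodtop', [g(*p,.141).round(4) for p in [(350,208),(58,126),(495,98),(222,25)]])
E
```

```text
deck [[0.6057, -0.0512, 0.104], [0.6063, -0.237, 0.104], [0.4622, -0.2382, 0.104], [0.4623, -0.0521, 0.104]] [ 0.5341 -0.1446  0.104 ]
bar [[0.435, -0.0837, 0.12], [0.4355, -0.165, 0.12]] [ 0.4352 -0.1244  0.12  ]
rock [[0.5199, -0.2106, 0.119], [0.5289, -0.2105, 0.119]] [ 0.5244 -0.2105  0.119 ]
hoodtop [[0.5735, -0.0615, 0.141], [0.574, -0.189, 0.141], [0.4675, -0.1894, 0.141], [0.4674, -0.061, 0.141]] [ 0.5206 -0.1252  0.141 ]
tray [[0.5656, -0.2663, 0.015], [0.5835, -0.4158, 0.015], [0.484, -0.4272, 0.015], [0.465, -0.279, 0.015]] [ 0.5245 -0.3471  0.015 ]
amber/paste/loupe/eraser [[0.3597, -0.1203, 0.063]] [ 0.3597 -0.1203  0.063 ]
p [[0.3396, -0.2353, 0.07]] [ 0.3396 -0.2353  0.07  ]
l [[0.3786, -0.0607, 0.038]] [ 0.3786 -0.0607  0.038 ]
e [[0.389, -0.3183, 0.018]] [ 0.389  -0.3183  0.018 ]
scene deck fr,rr,fl [array([ 0.4662, -0.2361,  0.104 ]), array([ 0.6058, -0.2347,  0.104 ]), array([ 0.4632, -0.0517,  0.104 ])] bar [array([ 0.4418, -0.0769,  0.12  ]), array([ 0.4395, -0.156 ,  0.12  ])] dot [ 0.5191 -0.2102  0.121 ] hoodtop [array([ 0.4756, -0.1841,  0.141 ]), array([ 0.4729, -0.0578,  0.141 ]), array([ 0.5729, -0.1867,  0.141 ]), array([ 0.5732, -0.0615,  0.141 ])]
```

```bash
python3 -m inch '[{"dr":[0,0,-0.14],"slide":[0,-40,25],"jaw":0},{"dr":[0,0,-0.14],"slide":[0,-40,25],"jaw":0},{"dr":[0,0,-0.14],"slide":[14,-46,0],"jaw":0},{"dr":[0,0,-0.14],"slide":[14,-46,0],"jaw":0},{"dr":[0,0,-0.14],"slide":[14,-46,0],"jaw":0}]' && python3 -m inch '[{"dr":[0,0,-0.14],"slide":[14,-46,0],"jaw":0},{"dr":[0,0,-0.14],"slide":[14,-46,0],"jaw":0},{"dr":[0,0,-0.136],"slide":[14,-46,0],"jaw":0},{"dr":[0,0,0],"slide":[14,-46,0],"jaw":0},{"dr":[0,0,0],"slide":[14,-46,0],"jaw":0}]' && python3 -m inch '[{"dr":[0,0,0],"slide":[14,-46,0],"jaw":0},{"dr":[0,0,0],"slide":[14,-46,0],"jaw":0},{"dr":[0,0,0],"slide":[14,-46,0],"jaw":0},{"dr":[0,0,0],"slide":[14,-46,0],"jaw":0},{"dr":[0,0,0],"slide":[14,-46,0],"jaw":0}]' && python3 -m inch '[{"dr":[0,0,0],"slide":[14,-46,0],"jaw":0},{"dr":[0,0,0],"slide":[14,-46,0],"jaw":0},{"dr":[0,0,0],"slide":[0,0,-40],"jaw":0},{"dr":[0,0,0],"slide":[0,0,-40],"jaw":0},{"dr":[0,0,0],"slide":[0,0,0],"jaw":0}]'
```

```text
time_s: 0.6
position: [0.3274, 0.3642, 0.3001]
tcp_rot: [-3.142, 0.0, 1.982]
force: [1.6, 0.1, 0.2]
grip_width: 0.0125
grasp_force: 0.0
time_s: 1.1
position: [0.3974, 0.1341, 0.3001]
tcp_rot: [3.141, -0.0, 1.571]
force: [1.7, 0.6, -0.9]
grip_width: 0.0001
grasp_force: 0.0
time_s: 1.6
position: [0.4675, -0.0961, 0.3]
tcp_rot: [-3.142, -0.0, 1.57]
force: [0.5, 0.6, 0.6]
grip_width: -0.0002
grasp_force: 0.0
time_s: 2.1
position: [0.492, -0.1843, 0.2137]
tcp_rot: [-3.13, -0.007, 1.57]
force: [0.2, 1.0, -0.6]
grip_width: 0.0001
grasp_force: 0.0
```

```bash
python3 -m inch '[{"dr":[0,0,0],"slide":[0,0,0],"jaw":0},{"dr":[0,0,0],"slide":[0,0,0],"jaw":0},{"dr":[0,0,0],"slide":[0,0,0],"jaw":0},{"dr":[0,0,0],"slide":[0,0,0],"jaw":0},{"dr":[0,0,0],"slide":[0,0,0],"jaw":0}]'; python3 - <<'E'
from h import *
import pickle
c=cam('wrist','w1.png'); pickle.dump(c,open('w1.pkl','wb')); print(c['position'],c['attitude'])
for P in [(.52,-.2105,.12),(.511,-.2105,.12),(.434,-.124,.126)]: print(w2px(c,P))
E
```

```text
time_s: 2.6
position: [0.4959, -0.1862, 0.2214]
tcp_rot: [3.14, 0.001, 1.571]
force: [-0.2, -0.4, 0.2]
grip_width: 0.0001
grasp_force: 0.0
[ 0.49492232 -0.11485566  0.34464592] [ 2.85647367e+00 -1.01295576e-03 -3.80616679e-04]
[349.68634523 227.56836241]
[338.88438561 227.57648742]
[236.00523705 121.04540367]
```

View pics/w1.png

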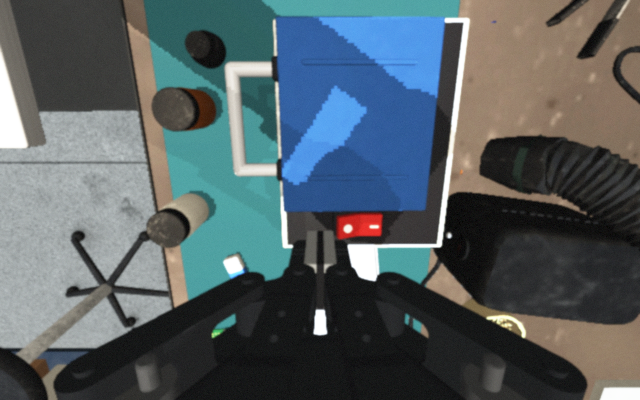

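The wrist view has the rocker at (337–382, 227) with its dot at (348,228). The bar is at (236,121), which matches my estimates, so I'll press now.

```bash
python3 -m inch '[{"dr":[0,0,0],"slide":[8,-12,0],"jaw":0},{"dr":[0,0,0],"slide":[7,-11,0],"jaw":0},{"dr":[0,0,0],"slide":[0,0,-35],"jaw":0},{"dr":[0,0,0],"slide":[0,0,-30],"jaw":0},{"dr":[0,0,0],"slide":[0,0,-5],"jaw":0}]' && python3 -m inch '[{"dr":[0,0,0],"slide":[0,0,0],"jaw":0},{"dr":[0,0,0],"slide":[0,0,-4],"jaw":0},{"dr":[0,0,0],"slide":[0,0,-4],"jaw":0},{"dr":[0,0,0],"slide":[0,0,-2],"jaw":0},{"dr":[0,0,0],"slide":[0,0,0],"jaw":0}]' && python3 -m inch '[{"dr":[0,0,0],"slide":[0,0,-2],"jaw":0},{"dr":[0,0,0],"slide":[0,0,0],"jaw":0},{"dr":[0,0,0],"slide":[0,0,-2],"jaw":0},{"dr":[0,0,0],"slide":[0,0,0],"jaw":0},{"dr":[0,0,0],"slide":[0,0,0],"jaw":0}]'
```

```text
time_s: 3.15
position: [0.5087, -0.2086, 0.1462]
tcp_rot: [-3.135, -0.004, 1.57]
force: [-1.2, 1.2, 0.2]
grip_width: 0.0003
grasp_force: 0.0
time_s: 3.65
position: [0.5106, -0.2091, 0.1406]
tcp_rot: [3.141, 0.0, 1.571]
force: [-0.3, 0.3, -0.3]
grip_width: 0.0001
grasp_force: 0.0
time_s: 4.15
position: [0.5105, -0.2092, 0.1363]
tcp_rot: [-3.141, 0.0, 1.571]
force: [-1.5, -0.9, 1.6]
grip_width: 0.0001
grasp_force: 1.1
```

```bash
python3 -m inch '[{"dr":[0,0,0],"slide":[0,0,-2],"jaw":0},{"dr":[0,0,0],"slide":[0,0,0],"jaw":0},{"dr":[0,0,0],"slide":[0,0,-2],"jaw":0},{"dr":[0,0,0],"slide":[0,0,0],"jaw":0},{"dr":[0,0,0],"slide":[0,0,0],"jaw":0}]' && python3 -m inch '[{"dr":[0,0,0],"slide":[0,0,-1],"jaw":0},{"dr":[0,0,0],"slide":[0,0,0],"jaw":0},{"dr":[0,0,0],"slide":[0,0,-1],"jaw":0},{"dr":[0,0,0],"slide":[0,0,0],"jaw":0},{"dr":[0,0,0],"slide":[0,0,0],"jaw":0}]'
```

```text
time_s: 4.65
position: [0.5106, -0.2091, 0.1324]
tcp_rot: [3.141, 0.0, 1.571]
force: [-0.6, -0.1, 4.1]
grip_width: 0.0001
grasp_force: 1.6
time_s: 5.15
position: [0.5108, -0.2092, 0.1322]
tcp_rot: [-3.141, 0.0, 1.571]
force: [-7.9, 2.7, 14.0]
grip_width: 0.0001
grasp_force: 7.1
```

The rocker is against its stop at 14 N. Next I'll back off and check how high the hose is behind the hood.

```bash
python3 -m inch '[{"dr":[0,0,0],"slide":[0,0,10],"jaw":0},{"dr":[0,0,0],"slide":[0,0,40],"jaw":0},{"dr":[0,0,0],"slide":[-20,20,30],"jaw":26},{"dr":[0,0,0],"slide":[-28,33,0],"jaw":26},{"dr":[0,0,0],"slide":[-28,32,0],"jaw":26}]' && python3 -m inch '[{"dr":[0,0,0],"slide":[0,0,0],"jaw":26},{"dr":[0,0,0],"slide":[0,0,0],"jaw":26},{"dr":[0,0,0],"slide":[0,0,0],"jaw":26},{"dr":[0,0,0],"slide":[0,0,0],"jaw":26},{"dr":[0,0,0],"slide":[0,0,0],"jaw":26}]'
python3 - <<'E'
from h import *
import pickle
c=pickle.load(open('top1.pkl','rb'));w=pickle.load(open('w1.pkl','rb'))
for z in(.03,.08,.13,.18): print(z,px2w(c,285,107,z).round(3),px2w(w,483,152,z).round(3))
c=cam('wrist','w2.png'); pickle.dump(c,open('w2.pkl','wb'))
s=cam('scene'); 
im=np.hstack([cv2.resize(c['frame'],(400,250)),cv2.resize(s['frame'][100:280,180:468],(400,250))])
cv2.imwrite('pics/c2.png',cv2.resize(im,(800,250)))
E
```

```text
time_s: 5.65
position: [0.4343, -0.1235, 0.2113]
tcp_rot: [3.139, 0.001, 1.57]
force: [-0.2, 0.7, 0.2]
grip_width: 0.026
grasp_force: 0.0
time_s: 6.15
position: [0.435, -0.1247, 0.2103]
tcp_rot: [-3.142, -0.0, 1.57]
force: [1.0, 0.4, -0.4]
grip_width: 0.0262
grasp_force: 0.0
0.03 [ 0.684 -0.174  0.03 ] [ 0.672 -0.161  0.03 ]
0.08 [ 0.669 -0.179  0.08 ] [ 0.644 -0.153  0.08 ]
0.13 [ 0.654 -0.183  0.13 ] [ 0.616 -0.146  0.13 ]
0.18 [ 0.639 -0.188  0.18 ] [ 0.587 -0.139  0.18 ]
```

View pics/c2.png

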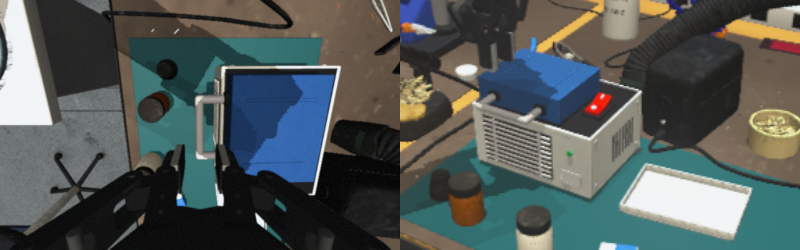

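```bash
python3 - <<'E'
from h import *
import pickle
c=pickle.load(open('w2.pkl','rb'))
for x in(.430,.434,.438): print(x,[w2px(c,(x,-.124,z)).round(1).tolist() for z in(.12,.126,.132)])
for r in(185,200,215): print(r,c['frame'][r,305:345].min(1).tolist())
E
```

```text
0.43 [[314.6, 203.3], [314.4, 205.8], [314.3, 208.5]]
0.434 [[319.7, 203.3], [319.7, 205.8], [319.7, 208.5]]
0.438 [[324.9, 203.3], [325.1, 205.8], [325.2, 208.5]]
185 [60, 60, 61, 60, 58, 56, 66, 86, 102, 118, 128, 136, 137, 141, 143, 142, 134, 128, 120, 111, 81, 57, 39, 31, 25, 19, 24, 26, 28, 28, 20, 22, 24, 26, 26, 35, 60, 96, 103, 103]
200 [59, 60, 55, 59, 61, 60, 70, 88, 106, 117, 128, 134, 138, 144, 141, 141, 133, 124, 120, 107, 86, 66, 58, 62, 58, 55, 52, 40, 42, 38, 37, 39, 37, 35, 39, 44, 72, 100, 104, 98]
215 [58, 62, 62, 57, 58, 60, 62, 74, 96, 110, 127, 132, 136, 139, 143, 141, 136, 133, 121, 106, 86, 60, 59, 60, 55, 58, 56, 55, 55, 55, 58, 58, 62, 61, 59, 86, 135, 119, 99, 95]
```

The bar is at u≈319, so x≈0.4335 and the TCP is on it. Lowering and gripping.

```bash
python3 -m inch '[{"dr":[0,0,0],"slide":[-1,0,-30],"jaw":25},{"dr":[0,0,0],"slide":[0,0,-30],"jaw":25},{"dr":[0,0,0],"slide":[0,0,-15],"jaw":25},{"dr":[0,0,0],"slide":[0,0,-8],"jaw":25},{"dr":[0,0,0],"slide":[0,0,0],"jaw":25}]' && python3 -m inch '[{"dr":[0,0,0],"slide":[0,0,0],"jaw":0},{"dr":[0,0,0],"slide":[0,0,0],"jaw":0},{"dr":[0,0,0],"slide":[0,0,0],"jaw":0},{"dr":[0,0,0],"slide":[0,0,0],"jaw":0},{"dr":[0,0,0],"slide":[0,0,0],"jaw":0}]' 20; python3 - <<'E'
import numpy as np
r=lambda a:np.array([574-140*np.cos(a),116+140*np.sin(a)])
a=np.linspace(.06,1.90,31); print(np.diff([r(t) for t in a],axis=0).round(0).astype(int).tolist()); print(r(.06),r(1.9))
E
```

```text
time_s: 6.75
position: [0.4331, -0.1239, 0.1264]
tcp_rot: [-3.14, -0.001, 1.571]
force: [-0.2, 0.1, 0.3]
grip_width: 0.0254
grasp_force: 0.0
time_s: 7.25
position: [0.4341, -0.1245, 0.128]
tcp_rot: [3.14, 0.001, 1.571]
force: [0.2, -1.2, -0.0]
grip_width: 0.0088
grasp_force: 20.0
[[1, 9], [1, 8], [2, 8], [2, 8], [3, 8], [3, 8], [4, 8], [4, 7], [5, 7], [5, 7], [6, 7], [6, 6], [6, 6], [7, 5], [7, 5], [7, 5], [8, 4], [8, 4], [8, 3], [8, 3], [8, 2], [8, 2], [9, 1], [9, 1], [9, 0], [9, 0], [9, -1], [8, -2], [8, -2], [8, -3]]
[434.25192441 124.39496091] [619.26053936 248.48201228]
```

```bash
python3 -m inch '[{"dr":[0,0,0],"slide":[1,0,9],"jaw":0},{"dr":[0,0,0],"slide":[1,0,8],"jaw":0},{"dr":[0,0,0],"slide":[2,0,8],"jaw":0},{"dr":[0,0,0],"slide":[2,0,8],"jaw":0},{"dr":[0,0,0],"slide":[3,0,8],"jaw":0}]' && python3 -m inch '[{"dr":[0,0,0],"slide":[3,0,8],"jaw":0},{"dr":[0,0,0],"slide":[4,0,8],"jaw":0},{"dr":[0,0,0],"slide":[4,0,7],"jaw":0},{"dr":[0,0,0],"slide":[5,0,7],"jaw":0},{"dr":[0,0,0],"slide":[5,0,7],"jaw":0}]'
```

```text
time_s: 7.75
position: [0.4419, -0.1243, 0.1687]
tcp_rot: [-3.139, 0.001, 1.571]
force: [-2.5, -5.9, -2.8]
grip_width: 0.009
grasp_force: 19.5
time_s: 8.25
position: [0.4609, -0.1242, 0.2056]
tcp_rot: [-3.132, 0.0, 1.572]
force: [-14.1, -4.1, 5.4]
grip_width: 0.009
grasp_force: 20.0
```

```bash
python3 -m inch '[{"dr":[0,0,0],"slide":[2,0,8],"jaw":0},{"dr":[0,0,0],"slide":[4,0,7],"jaw":0},{"dr":[0,0,0],"slide":[5,0,6],"jaw":0},{"dr":[0,0,0],"slide":[6,0,5],"jaw":0},{"dr":[0,0,0],"slide":[6,0,5],"jaw":0}]' ; python3 - <<'E'
import numpy as np
r=lambda a:np.array([575-141*np.cos(a),121+141*np.sin(a)])
a=np.arange(.65,1.9,.06); print([[round(t,2)]+r(t).round().tolist() for t in a])
E
```

```text
time_s: 8.75
position: [0.487, -0.1241, 0.2348]
tcp_rot: [3.141, 0.0, 1.571]
force: [7.4, -6.5, -13.1]
grip_width: 0.009
grasp_force: 19.5
[[np.float64(0.65), 463.0, 206.0], [np.float64(0.71), 468.0, 213.0], [np.float64(0.77), 474.0, 219.0], [np.float64(0.83), 480.0, 225.0], [np.float64(0.89), 486.0, 231.0], [np.float64(0.95), 493.0, 236.0], [np.float64(1.01), 500.0, 240.0], [np.float64(1.07), 507.0, 245.0], [np.float64(1.13), 515.0, 249.0], [np.float64(1.19), 523.0, 252.0], [np.float64(1.25), 531.0, 255.0], [np.float64(1.31), 539.0, 257.0], [np.float64(1.37), 547.0, 259.0], [np.float64(1.43), 555.0, 261.0], [np.float64(1.49), 564.0, 262.0], [np.float64(1.55), 572.0, 262.0], [np.float64(1.61), 581.0, 262.0], [np.float64(1.67), 589.0, 261.0], [np.float64(1.73), 597.0, 260.0], [np.float64(1.79), 606.0, 259.0], [np.float64(1.85), 614.0, 257.0]]
```

```bash
python3 -m inch '[{"dr":[0,0,0],"slide":[11,0,5],"jaw":0},{"dr":[0,0,0],"slide":[9,0,5],"jaw":0},{"dr":[0,0,0],"slide":[8,0,4],"jaw":0},{"dr":[0,0,0],"slide":[9,0,4],"jaw":0},{"dr":[0,0,0],"slide":[10,0,3],"jaw":0}]' && python3 -m inch '[{"dr":[0,0,0],"slide":[9,0,3],"jaw":0},{"dr":[0,0,0],"slide":[10,0,2],"jaw":0},{"dr":[0,0,0],"slide":[10,0,1],"jaw":0},{"dr":[0,0,0],"slide":[9,0,0],"jaw":0},{"dr":[0,0,0],"slide":[10,0,0],"jaw":0}]'
```

```text
time_s: 9.25
position: [0.5335, -0.124, 0.2596]
tcp_rot: [-3.14, 0.0, 1.571]
force: [-5.9, -2.1, 5.7]
grip_width: 0.0093
grasp_force: 20.7
time_s: 9.75
position: [0.5824, -0.1238, 0.2641]
tcp_rot: [3.141, -0.0, 1.571]
force: [-2.3, -0.5, 4.1]
grip_width: 0.0089
grasp_force: 21.3
```

```bash
python3 -m inch '[{"dr":[0,0,0],"slide":[10,0,-1],"jaw":0},{"dr":[0,0,0],"slide":[10,0,-2],"jaw":0},{"dr":[0,0,0],"slide":[9,0,-2],"jaw":0},{"dr":[0,0,0],"slide":[5,0,-1],"jaw":0},{"dr":[0,0,0],"slide":[0,0,0],"jaw":0}]' && python3 -m inch '[{"dr":[0,0,0],"slide":[2,0,-1],"jaw":0},{"dr":[0,0,0],"slide":[0,0,0],"jaw":0},{"dr":[0,0,0],"slide":[0,0,0],"jaw":30},{"dr":[0,0,0],"slide":[0,0,0],"jaw":30},{"dr":[0,0,0],"slide":[0,0,0],"jaw":30}]'
```

```text
time_s: 10.25
position: [0.6162, -0.1237, 0.2566]
tcp_rot: [3.141, -0.001, 1.571]
force: [1.6, 1.3, 1.3]
grip_width: 0.009
grasp_force: 21.5
time_s: 10.75
position: [0.6174, -0.1241, 0.2557]
tcp_rot: [-3.141, -0.0, 1.571]
force: [-0.5, -0.3, -0.2]
grip_width: 0.0307
grasp_force: 0.0
```

```bash
python3 -m inch '[{"dr":[0,0,0],"slide":[0,0,30],"jaw":30},{"dr":[0,0,0],"slide":[0,0,20],"jaw":30},{"dr":[0,0,0],"slide":[-40,0,0],"jaw":45},{"dr":[0,0,0],"slide":[-40,0,0],"jaw":45},{"dr":[0,0,0],"slide":[-43,0,-20],"jaw":45}]' && python3 -m inch '[{"dr":[0,0,0],"slide":[0,0,-30],"jaw":45},{"dr":[0,0,0],"slide":[0,0,-30],"jaw":45},{"dr":[0,0,0],"slide":[0,0,0],"jaw":45},{"dr":[0,0,0],"slide":[0,0,0],"jaw":45},{"dr":[0,0,0],"slide":[0,0,0],"jaw":45}]'; python3 - <<'E'
from h import *
import pickle
c=cam('wrist','w3.png'); pickle.dump(c,open('w3.pkl','wb'))
print(w2px(c,(.494,-.124,.132)))
s=cam('scene'); 
im=np.hstack([c['frame'][100:350,120:520],cv2.resize(s['frame'][100:280,180:468],(400,250))])
cv2.imwrite('pics/c3.png',im)
E
```

```text
time_s: 11.25
position: [0.4948, -0.1247, 0.2887]
tcp_rot: [3.136, 0.003, 1.571]
force: [0.2, -0.2, 0.8]
grip_width: 0.0451
grasp_force: 0.0
time_s: 11.75
position: [0.4957, -0.1246, 0.2282]
tcp_rot: [3.139, 0.001, 1.571]
force: [0.5, 0.4, -0.4]
grip_width: 0.0452
grasp_force: 0.0
[318.57039896 200.97534878]
```

View pics/c3.png

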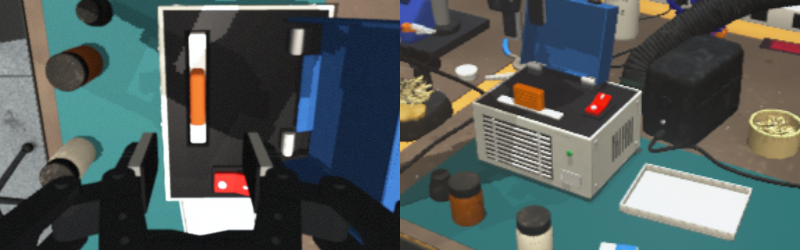

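The hood is standing open. The orange tab is at full-image (317,197), almost where predicted.

```bash
python3 - <<'E'
from h import *
import pickle
c=pickle.load(open('w3.pkl','rb')); f=c['frame'].astype(int)
m=(f[...,2]>150)&(f[...,0]<70)&(f[...,1]>60)&(f[...,1]<150); m[:, :280]=0; m[:,360:]=0;m[280:]=0
ys,xs=np.nonzero(m); print(len(xs),xs.min(),xs.max(),ys.min(),ys.max(),np.median(xs),np.median(ys))
print(px2w(c,(xs.min()+xs.max()+1)/2,(ys.min()+ys.max())/2,.132))
print('fit angle',np.polyfit(ys,xs,1))
E
```

```text
837 310 359 173 279 318.0 201.0
[ 0.50731452 -0.14537824  0.132     ]
fit angle [  0.30234237 258.17001464]
```

```bash
python3 -m inch '[{"dr":[0,0,0],"slide":[-2,0,-30],"jaw":36},{"dr":[0,0,0],"slide":[0,0,-30],"jaw":36},{"dr":[0,0,0],"slide":[0,0,-25],"jaw":36},{"dr":[0,0,0],"slide":[0,0,-14],"jaw":36},{"dr":[0,0,0],"slide":[0,0,0],"jaw":36}]' && python3 -m inch '[{"dr":[0,0,0],"slide":[0,0,0],"jaw":0},{"dr":[0,0,0],"slide":[0,0,0],"jaw":0},{"dr":[0,0,0],"slide":[0,0,0],"jaw":0},{"dr":[0,0,0],"slide":[0,0,0],"jaw":0},{"dr":[0,0,0],"slide":[0,0,0],"jaw":0}]' 40
```

```text
time_s: 12.35
position: [0.4919, -0.1237, 0.1261]
tcp_rot: [-3.139, -0.001, 1.571]
force: [-0.4, -0.3, 0.6]
grip_width: 0.0358
grasp_force: 0.0
time_s: 12.85
position: [0.4938, -0.1247, 0.1292]
tcp_rot: [3.138, 0.002, 1.571]
force: [0.2, -0.3, 5.6]
grip_width: 0.0113
grasp_force: 42.1
```

```bash
python3 -m inch '[{"dr":[0,0,0],"slide":[0,0,5],"jaw":0},{"dr":[0,0,0],"slide":[0,0,5],"jaw":0},{"dr":[0,0,0],"slide":[0,0,5],"jaw":0},{"dr":[0,0,0],"slide":[0,0,5],"jaw":0},{"dr":[0,0,0],"slide":[0,0,5],"jaw":0}]' && python3 -m inch '[{"dr":[0,0,0],"slide":[0,0,10],"jaw":0},{"dr":[0,0,0],"slide":[0,0,10],"jaw":0},{"dr":[0,0,0],"slide":[0,0,10],"jaw":0},{"dr":[0,0,0],"slide":[0,0,10],"jaw":0},{"dr":[0,0,0],"slide":[0,0,10],"jaw":0}]' && python3 -m inch '[{"dr":[0,0,0],"slide":[0,0,10],"jaw":0},{"dr":[0,0,0],"slide":[0,0,10],"jaw":0},{"dr":[0,0,0],"slide":[0,0,10],"jaw":0},{"dr":[0,0,0],"slide":[0,0,10],"jaw":0},{"dr":[0,0,0],"slide":[0,0,5],"jaw":0}]'
```

```text
time_s: 13.35
position: [0.4924, -0.124, 0.1526]
tcp_rot: [-3.141, -0.0, 1.571]
force: [0.1, 0.4, -1.5]
grip_width: 0.0112
grasp_force: 41.1
time_s: 13.85
position: [0.4925, -0.1241, 0.2033]
tcp_rot: [3.141, 0.0, 1.571]
force: [0.2, 0.8, -0.8]
grip_width: 0.011
grasp_force: 41.1
time_s: 14.35
position: [0.4929, -0.1242, 0.2487]
tcp_rot: [3.14, 0.001, 1.571]
force: [-0.7, 0.1, -1.2]
grip_width: 0.0113
grasp_force: 41.1
```

```bash
python3 -m inch '[{"dr":[0,0,0],"slide":[0,0,10],"jaw":0},{"dr":[0,0,0],"slide":[0,-5,10],"jaw":0},{"dr":[0,0,0],"slide":[2,-15,0],"jaw":0},{"dr":[0,0,0],"slide":[4,-25,0],"jaw":0},{"dr":[0,0,0],"slide":[4,-25,0],"jaw":0}]' && python3 -m inch '[{"dr":[0,0,0],"slide":[4,-30,0],"jaw":0},{"dr":[0,0,0],"slide":[4,-30,0],"jaw":0},{"dr":[0,0,0],"slide":[4,-30,0],"jaw":0},{"dr":[0,0,0],"slide":[4,-25,0],"jaw":0},{"dr":[0,0,0],"slide":[4,-20,0],"jaw":0}]' && python3 -m inch '[{"dr":[0,0,0],"slide":[2,-13,-5],"jaw":0},{"dr":[0,0,0],"slide":[0,-5,-12],"jaw":0},{"dr":[0,0,0],"slide":[0,0,-15],"jaw":0},{"dr":[0,0,0],"slide":[0,0,-13],"jaw":0},{"dr":[0,0,0],"slide":[0,0,-5],"jaw":0}]' && python3 -m inch '[{"dr":[0,0,0],"slide":[0,0,0],"jaw":0},{"dr":[0,0,0],"slide":[0,0,0],"jaw":0},{"dr":[0,0,0],"slide":[0,0,0],"jaw":0},{"dr":[0,0,0],"slide":[0,0,0],"jaw":0},{"dr":[0,0,0],"slide":[0,0,0],"jaw":0}]'; python3 - <<'E'
from h import *
t=cam('top');s=cam('scene','s4.png')
a=cv2.resize(t['frame'][120:275,205:455],(400,248)); b=cv2.resize(s['frame'][60:360,180:480],(400,400))
cv2.imwrite('pics/c4.png',np.hstack([cv2.copyMakeBorder(a,0,152,0,0,0),b]))
E
```

```text
time_s: 14.85
position: [0.5026, -0.1957, 0.2672]
tcp_rot: [-3.142, 0.0, 1.571]
force: [0.9, 0.3, -1.0]
grip_width: 0.0113
grasp_force: 41.1
time_s: 15.35
position: [0.522, -0.3319, 0.2666]
tcp_rot: [-3.141, -0.0, 1.569]
force: [-0.4, -0.1, -1.6]
grip_width: 0.0108
grasp_force: 41.1
time_s: 15.85
position: [0.5236, -0.3453, 0.2141]
tcp_rot: [-3.138, -0.003, 1.572]
force: [-0.6, 0.6, -1.1]
grip_width: 0.0112
grasp_force: 41.0
time_s: 16.35
position: [0.5247, -0.3472, 0.2179]
tcp_rot: [3.141, 0.001, 1.571]
force: [-0.1, 0.3, -1.5]
grip_width: 0.0112
grasp_force: 41.0
```

View pics/c4.png

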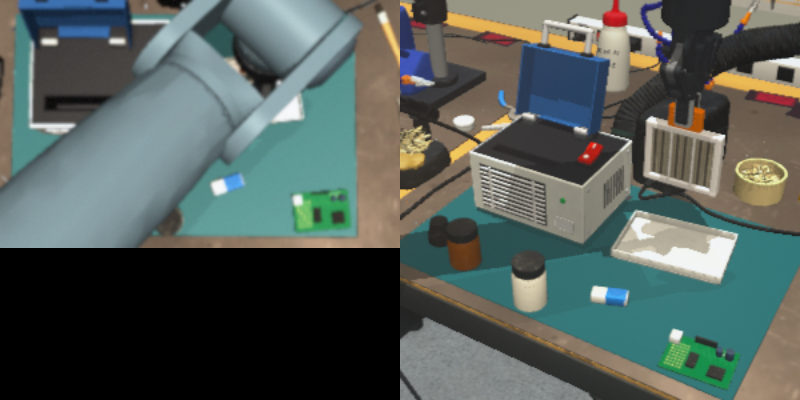

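The scene view (right panel) shows the cassette upright at about (685,155), above the tray at (675,245). The hood is open, the rocker is pressed, and the tray and bystanders haven't moved.

```bash
python3 -c "
from plant import *
print(sign_off())"
```

```text
the job is handed in; nothing more can be done
None
```

I handed the job in with the extractor switched off, its hood fully back, and the filter cassette held upright and square, about 0.1 m above the tray, after about 16 s of robot time; no verdict came back.

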